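# Lock the slot nozzle onto the fume extractor's bayonet port

## Robot

A 6-joint arm with a two-finger parallel gripper is mounted at the origin on the work surface. World frame = base frame: x ahead of the robot, y to its left, z up, the work surface at z = 0. Lengths are in m, angles in degrees, forces in N, time in s.
With the tool pointing down it reaches from about 0.25 to 0.725 m from the base axis. Payload 9.7 kg.
Tool frame: the origin (TCP) lies midway between the tips of the shut fingers; the grasp point (between the pads) lies 19 mm behind it; z points along the fingers, y is the line along which they close (so a half turn about z gives the same grasp; the last joint's range is limited). The gripper opens to 85 mm and grips with 20 to 120 N. Pads are 22 mm wide; open, the fingers measure 114 mm over their backs; the gripper's body (76 mm by 85 mm) begins 54 mm behind the grasp point. The pads swing forward as they close: fully open they stand 13 mm farther back than shut.
Start: joints at [-76.776, 4.979, 10.078, 95.1, 0, 90], TCP at [0.126, -0.535, 0.231] pointing down, gripper open.
Joint ranges: [-179.16, 179.16], [-48.56, 103.87], [-65.8, 70.77], [-126.05, 130.52], [-82.76, 87.17], [-180, 180]. Speed limits (degrees/s): [127.2, 127.2, 147.25, 180, 180, 180].

## Interface

Orientations are given as [roll, pitch, yaw] about the fixed x, y, z axes, in that order (R = Rz(yaw) Ry(pitch) Rx(roll)).
In Python, from workcell import bot gives the robot as it stands.
- The arm moves only by the shell command python3 -m crank 'ROWS' [FORCE]. ROWS is JSON, a list of rows, each an object with "gripper": the finger opening in mm, from 0 to 85.4; "travel": the shift along the tool's x, y, z in mm, a list of three; "twist": the turn, a rotation vector about the tool's x, y, z in rad, a list of three. In form: [{"gripper": gripper, "travel": [tx, ty, tz], "twist": [rx, ry, rz]}, ...]. A call has 1 to 12 rows; each row shifts and turns the commanded pose from where the row before left it, along the tool's axes as they then stand; what a row does not reach is not made up. A row lasts 1/8 s, in which the tool goes at most 62.5 mm and 10.7 degrees, less where a joint would pass 70% of its speed; a pose out of reach is approached as far as the arm can. A call is refused whole if a number of a shift passes 62.5 or a number of a turn 0.188, either way. A call with a gripper value outside its range is refused whole. The fingers move at their own pace and stop on an object; FORCE is the grip in N (left out, the last holds). Time passes only in rows, so rows that do not move let the fingers close. It gives the time, the measured TCP pose, the force, the opening and the grip force at its end, in the units of the state.
- bot.get_obs(): the state, without advancing time (a new reading comes with each control period).
- bot.camera(name): name is "side" or "top"; returns the picture (400x640x3 uint8, red, green, blue); there is no depth.
- bot.calibration(name): a dict with "vfov" (degrees; the focal length in pixels is half the picture's height over the tangent of half this angle, whatever the lens; pixels are square), "cx", "cy" (the principal point, pixels), "k1" (the pictures are not rectified: a ray, as slopes to the right and down, at radius r is drawn at 1 + k1 r^2 times it, then the intrinsics apply), "camera_from_world" (4x4, takes a point from world to camera coordinates). Camera axes: x right, y down, z forward; pixel columns grow to the right and rows downward; lengths in m; the calibration is good to about 2 mm. A picture is of the moment at which its call begins. calibration takes no time and is no camera call.
- bot.job_done(): hands the job in; it is judged then, once.
The state is a dict: "time": time; "q": joint angles; "qd": joint speeds; "joint_efforts": joint torques, N m; "ee_pos": TCP position; "tcp_rot": TCP orientation; "wrist_force": force on the tool from outside, world axes, zero at the start; "torque": the same for the moment, N m; "opening": finger opening in m; "grasp_force": force on a finger pad.
Only numpy, scipy, OpenCV 4.12 (cv2) and the standard library are available. Lean on these libraries where they do the work, as an engineer would, in place of code of your own. Each camera call takes 0.05 s, during which the arm holds its last target. There are 200 camera calls.

## Task

The bench fume extractor needs its flat slot nozzle before the varnishing starts: push the slot nozzle into the extractor's sloping port until its lugs are right in against the sprung seal, turn it clockwise to the stop, and let it spring back so that the lugs lock in their notches, then let go. Do not shift the round nozzle, the jar, the tub or the brush pot.

Things in the scene. Friction and masses are not known exactly. Their poses are not given: they have to be found in the camera images.
- extractor: White wedge-shaped bench fume extractor, 240 deep, 220 wide, 143 high, fixed on the table. Origin: centre of its underside; x points to its back, z up. A grey panel slopes down to its low front and carries the bayonet port.
- port: Grey round socket (collar) on the sloping panel, 50 proud of it, outer diameter 72, bore 57. Origin: centre of its mouth, level with the rim, about 135 above the table. z: its axis, pointing out, leaning 35 degrees from vertical to the extractor's front; y: level; x: up the slope. Two J-slots, 180 degrees apart, are cut through its wall, for the nozzle's two lugs.
- slot_floor (a point): Point on the port's axis 22 below the mouth: depth of the floor of the J-slots. Each slot: an entry gap 13 wide, open at the rim; from its foot a track leads clockwise (looking into the mouth) under a hanging tooth 12 deep; 40 degrees on from the entry's middle is the middle of the locking notch, 13 wide, roof 6 below the rim, with a stop on its far side down to the floor.
- clock_mark (a point): Point 36 along the port's y axis from its centre, at the rim; a reference only, NOT a slot. The collar swivels stiffly and its clocking is not measured: locked lugs lie within 16 degrees either side of the port's y axis, so the entries lie 24 to 56 degrees counter-clockwise of it: feel or look for them. Turning in takes under 0.3 N m up to the stop; the collar slips only above 3 N m.
- seal (a point): Point on the port's axis 24 below the mouth, where the spigot's end meets a rubber seal on a spring (point as at rest, it does not move). The seal pushes back 2.5 N at first, 4.7 N at the locked depth, 8.3 N with the lugs on the slot floor, and lifts an unlocked nozzle out until its end is 24 below the mouth again.
- slot_nozzle: Black plastic nozzle with a flat bill, 150 tall, about 0.16 kg, standing on its round spigot. Origin: centre of the spigot's end; z: along it to the bill; y: along the bill's broad side. Spigot diameter 54, 41 long, end tapered to 44 over 7; flange of diameter 72 from 41 to 46. Origin depth below the port's mouth: 16.5 lugs on the rim, 38.5 on the slot floor, 35.5 up under the tooth, 29.5 locked.
- lug (a point): Middle of one of the slot nozzle's two lugs, 30 from its axis along +y and 20 above its origin; the other lies along -y. Each sticks out to 35 from the axis, is 9 wide and 7 high (16.5 to 23.5 above the origin).
- bill (a point): Middle of the slot nozzle's bill, on its axis 119 above its origin. The bill is 24 thick along the nozzle's x, 80 broad along y, with parallel sides from 88 to 150: grip it across the 24.
- round_nozzle: Black plastic nozzle with the same spigot and lugs but a round tube of diameter 38, 130 tall, standing on its spigot; to be left where it stands. Origin: centre of its foot.
- paint_jar: Blue paint jar, diameter 72, 85 tall. Origin: centre of its foot. To be left where it stands.
- gesso_tub: White tub, diameter 84, 75 tall. Origin: centre of its foot. To be left where it stands.
- brush_pot: Glass pot with upright brushes, diameter 76, pot 90 tall, brushes to about 215. Origin: centre of its foot. To be left where it stands.
Mind the look-alikes: they are no part of the job. Leave any blue look-alike of the slot_nozzle alone.

How it is judged:
By the outcome, as a careful person would: the job done as asked, in the order asked, and still so for the second after the job is handed in, with the robot touching nothing.
It also fails if it takes over 67 s, if anything falls off the work surface, if the arm or the gripper's body presses on something with over 40 N, if the wrist force passes 120 N, or if a joint passes its speed limit or range.

## Working session

There is one attempt and no reset: what is moved stays moved. The work goes in short steps, Python scripts to look and compute and a shell command to move; the robot and the scene stay as the last step left them, time stands still between calls to the robot, and variables do not carry over. Pictures are saved under pics/ and viewed, at most 10 in all, crops included, and the job is handed in when it is done.

```bash
mkdir -p pics; ls; python3 - <<'E'
from workcell import bot
import cv2
o=bot.get_obs();print(o)
for n in("side","top"):
    im=bot.camera(n);cv2.imwrite(f"pics/{n}0.png",im[:,:,::-1]);c=bot.calibration(n);print(n,c)
E
```

```text
pics
{'time': 0.0, 'q': array([-7.67753040e+01,  5.01055838e+00,  1.00359245e+01,  9.51003300e+01,
        9.38666422e-04,  8.99989735e+01]), 'qd': array([ 0.11466596,  0.09502779,  0.0471399 ,  0.08785342,  0.08068722,
       -0.04558534]), 'joint_efforts': array([ 6.33470103e-03, -5.20391393e+01,  4.64804292e+01,  1.62957434e-02,
        3.60565846e-04, -2.26377585e-05]), 'ee_pos': array([ 0.1257764 , -0.53519223,  0.23060144]), 'tcp_rot': array([-1.79925036e+02, -9.40008645e-04,  1.32257212e+01]), 'wrist_force': array([-0.5565448 , -0.03183561, -0.78454273]), 'torque': array([-0.01751002,  0.02916538, -0.00097049]), 'grasp_force': 0.0, 'opening': 0.08579093165043684}
side {'vfov': 57.20109629038792, 'cx': 314.70486878261556, 'cy': 205.10429148169203, 'k1': -0.08601032129740124, 'camera_from_world': array([[-0.99941471, -0.03253368,  0.01057327,  0.52524668],
       [-0.02980587,  0.67646299, -0.73587325,  0.05851002],
       [ 0.01678824, -0.73575769, -0.67703676,  1.0640324 ],
       [ 0.        ,  0.        ,  0.        ,  1.        ]])}
top {'vfov': 48.139694482243684, 'cx': 313.0702693322139, 'cy': 199.14521187098435, 'k1': -0.056283179760423664, 'camera_from_world': array([[ 0.0065264 , -0.99939824,  0.03406709,  0.0212558 ],
       [-0.98867735, -0.01155628, -0.14961134,  0.55308094],
       [ 0.149915  , -0.03270494, -0.98815782,  1.11819475],
       [ 0.        ,  0.        ,  0.        ,  1.        ]])}
```

View pics/side0.png

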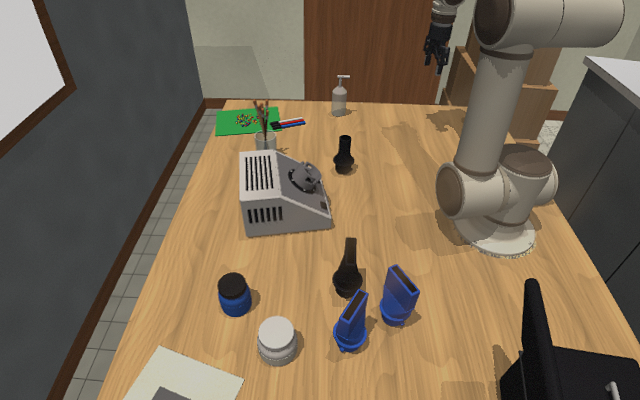

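View pics/top0.png

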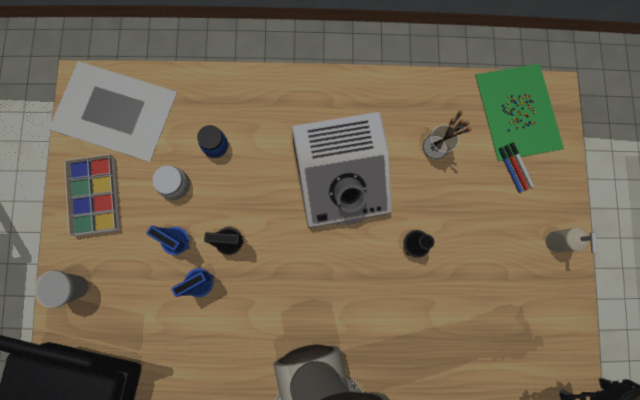

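The top view shows the black slot nozzle at about (225,240), blue look-alikes at (172,240) and (195,284), and the round nozzle at (418,243). The port is at about (350,192). Only the black one with a flat bill fits the description. I'll confirm that in one enlarged picture.

```bash
python3 - <<'E'
import cv2,numpy as np
t=cv2.imread("pics/top0.png");s=cv2.imread("pics/side0.png")
f=lambda im,x,y,w,h:cv2.resize(im[y:y+h,x:x+w],(400,300),interpolation=cv2.INTER_CUBIC)
m=np.vstack([np.hstack([f(t,190,215,80,60),f(t,310,160,80,60)]),np.hstack([f(s,305,232,88,66),f(s,270,145,80,60)])])
m=np.clip(m*1.7,0,255).astype('uint8')
cv2.imwrite("pics/crop0.png",m)
E
```

```text
(no output)
```

View pics/crop0.png

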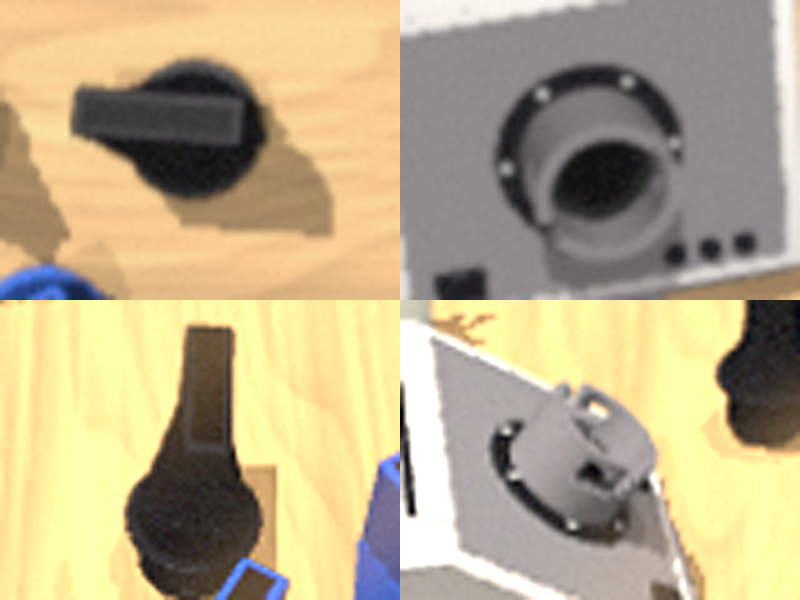

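```bash
cat > h.py <<'E'
import numpy as np,cv2
from workcell import bot
def prep(n):
    c=bot.calibration(n);f=200/np.tan(np.radians(c["vfov"]/2));return c,f,np.array(c["camera_from_world"])
def proj(n,P):
    c,f,T=prep(n);p=np.atleast_2d(P)@T[:3,:3].T+T[:3,3];s=p[:,:2]/p[:,2:]
    s=s*(1+c["k1"]*(s**2).sum(1,keepdims=True));return s*f+[c["cx"],c["cy"]]
def ray(n,uv):
    c,f,T=prep(n);d=(np.array(uv,float)-[c["cx"],c["cy"]])/f;s=d.copy()
    for _ in range(10): s=d/(1+c["k1"]*(s@s))
    v=T[:3,:3].T@np.append(s,1);return -T[:3,:3].T@T[:3,3],v/np.linalg.norm(v)
def onz(n,uv,z):
    o,v=ray(n,uv);return o+v*(z-o[2])/v[2]
def tri(a,b):
    A=np.zeros((3,3));y=np.zeros(3)
    for n,u in(("top",a),("side",b)):
        o,v=ray(n,u);M=np.eye(3)-np.outer(v,v);A+=M;y+=M@o
    return np.linalg.solve(A,y)
E
python3 - <<'E'
from h import *
t=cv2.imread("pics/top0.png");s=cv2.imread("pics/side0.png")
np.set_printoptions(precision=4,suppress=True)
# bill top corners
C=np.array([[75,90],[75,135],[243,145],[243,98]])/5+[190,215]
P=np.array([onz("top",c,.15) for c in C]);print(P);m=P.mean(0);d=(P[2]+P[3]-P[0]-P[1])/2
print("bill",m,np.linalg.norm(d),np.degrees(np.arctan2(d[1],d[0])))
# flange+spigot: black lower part
fc=np.array([198,130])/5+[190,215];print("flange",onz("top",fc,.046))
# bill top in side view: face corners
S=np.array([[188,327],[232,327],[228,450],[190,447]])*[.22,.22]+[305,232-66];print("sidebill",onz("side",S.mean(0),.15))
# extractor white outline in top
g=t.astype(int);w=((g.min(2)>105)&(g.max(2)-g.min(2)<25)).astype('uint8')
w[:, :285]=0;w[:,400:]=0;w[:100]=0;w[240:]=0
w=cv2.morphologyEx(w,cv2.MORPH_CLOSE,np.ones((9,9)));cs=max(cv2.findContours(w,0,1)[0],key=cv2.contourArea)
print(cv2.boundingRect(cs),cv2.approxPolyDP(cs,5,True).reshape(-1,2).tolist())
print("port top-only",onz("top",[352,198],.135))
def f(im,n,x,y,w,h):return cv2.resize(im[y:y+h,x:x+w],(400,400),interpolation=cv2.INTER_CUBIC)
m=np.hstack([f(t,0,330,175,40,40),f(s,0,285,155,40,40)]);cv2.imwrite("pics/crop1.png",np.clip(m*1.9,0,255).astype('uint8'))
E
```

```text
[[0.4545 0.2788 0.15  ]
 [0.4338 0.2779 0.15  ]
 [0.43   0.2006 0.15  ]
 [0.4516 0.2013 0.15  ]]
bill [0.4425 0.2396 0.15  ] 0.07748436391137434 -92.45042145447962
flange [0.4425 0.2373 0.046 ]
sidebill [0.4406 0.2436 0.15  ]
(292, 112, 100, 115) [[379, 112], [293, 126], [310, 226], [343, 219], [311, 221], [308, 166], [383, 156], [387, 210], [366, 216], [391, 210]]
port top-only [ 0.5425 -0.0636  0.135 ]
```

View pics/crop1.png

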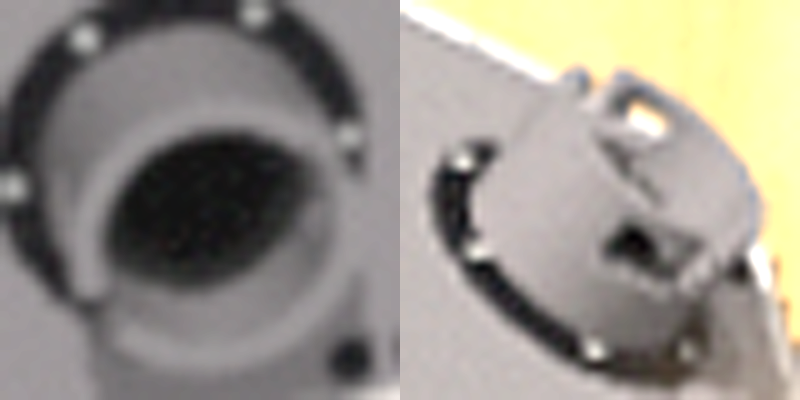

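Left is the port from above, with rim breaks at about (339,205) and (363,191). Right is the side view: the near entry gap is at about (319,182) and the near notch at about (309,179), with the far entry gap at about (305,164). Next I'll unwrap the collar to read its clocking.

```bash
cat >> h.py <<'E'
def frame(yaw):
    c,s=np.cos(np.radians(35)),np.sin(np.radians(35));a=np.radians(yaw)
    Rz=np.array([[np.cos(a),-np.sin(a),0],[np.sin(a),np.cos(a),0],[0,0,1]])
    return Rz@np.array([[c,0,-s],[0,1,0],[s,0,c]])
E
python3 - <<'E'
from h import *
t=cv2.imread("pics/top0.png");s=cv2.imread("pics/side0.png")
np.set_printoptions(precision=4,suppress=True)
a=onz("top",[293,126],.143);b=onz("top",[379,112],.143);d=a-b
print(a,b,np.linalg.norm(d),"yaw",np.degrees(np.arctan2(-d[0],d[1])))
yaw=np.degrees(np.arctan2(-d[0],d[1]))
mid=(a+b)/2; R=frame(yaw); fx=np.array([np.cos(np.radians(yaw)),np.sin(np.radians(yaw)),0])
O=onz("top",[351.2,198.5],.135);print("O",O,"lateral offset from centreline",(O-mid)@R[:,1],"back dist",(O-mid)@fx, "extr origin",mid-.12*fx)
ims=[]
th=np.radians(np.arange(0,360,15))
for n,im,x,y in(("top",t,330,175),("side",s,285,155)):
    z=cv2.resize(im[y:y+40,x:x+40],(400,400),interpolation=cv2.INTER_CUBIC);z=np.clip(z*1.7,0,255).astype('uint8')
    # angle th CCW from port y: dir = cos*y - sin*x
    for r,col in((.036,(0,0,255)),(.0285,(0,255,0))):
        p=O+r*(np.cos(th)[:,None]*R[:,1]-np.sin(th)[:,None]*R[:,0])
        for k,q in enumerate((proj(n,p)-[x,y]+.5)*10): cv2.circle(z,tuple(int(v) for v in q),5 if k==0 else 2,col,-1)
    ims.append(z)
A=np.radians(np.linspace(-30,90,400));D=np.linspace(.004,-.036,150);AA,DD=np.meshgrid(A,D)
P=O+.036*(np.cos(AA)[...,None]*R[:,1]-np.sin(AA)[...,None]*R[:,0])+DD[...,None]*R[:,2]
uv=proj("side",P.reshape(-1,3)).reshape(150,400,2).astype('float32')
u=cv2.remap(s,uv[...,0],uv[...,1],cv2.INTER_CUBIC)
A=np.radians(np.linspace(0,360,400));D=np.linspace(.038,.026,150);AA,DD=np.meshgrid(A,D)
P=O+DD[...,None]*(np.cos(AA)[...,None]*R[:,1]-np.sin(AA)[...,None]*R[:,0])
uv=proj("top",P.reshape(-1,3)).reshape(150,400,2).astype('float32')
w=cv2.remap(t,uv[...,0],uv[...,1],cv2.INTER_CUBIC)
cv2.imwrite("pics/unw.png",np.vstack([np.hstack(ims),np.clip(np.hstack([w,u])*1.7,0,255).astype('uint8')]))
E
```

```text
[0.7159 0.0794 0.143 ] [ 0.7555 -0.1307  0.143 ] 0.21383457405728287 yaw 10.679160814586595
O [ 0.5413 -0.0616  0.135 ] lateral offset from centreline 0.0006695900552194857 back dist -0.1977086029675678 extr origin [ 0.6178 -0.0479  0.143 ]
```

View pics/unw.png

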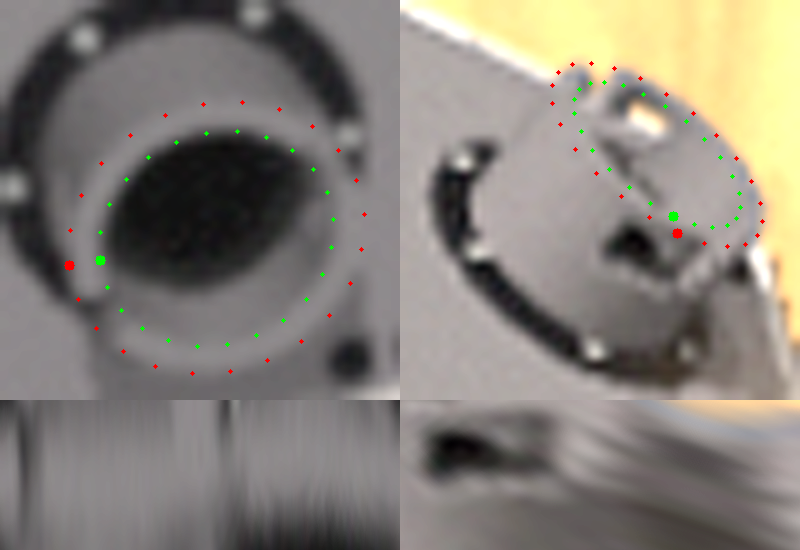

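The picture shows the projected circles sitting on the rim in both views. The near notch is centred about -14° from port y, and the entry runs from about 16° to 37°, so its centre is about 26° counter-clockwise. The nozzle is at about (0.442, 0.240), with its bill along 87.5°. Now I'll move above it.

```bash
python3 -m crank '[{"gripper":85,"travel":[34,-48,-2],"twist":[0,0,0]},{"gripper":85,"travel":[34,-48,-2],"twist":[0,0,0]},{"gripper":85,"travel":[34,-48,-2],"twist":[0,0,0]},{"gripper":85,"travel":[34,-48,-2],"twist":[0,0,0]},{"gripper":85,"travel":[34,-48,-2],"twist":[0,0,0]},{"gripper":85,"travel":[34,-48,-2],"twist":[0,0,0]},{"gripper":85,"travel":[34,-48,-2],"twist":[0,0,0]},{"gripper":85,"travel":[34,-48,-2],"twist":[0,0,0]},{"gripper":85,"travel":[34,-48,-2],"twist":[0,0,0]},{"gripper":85,"travel":[34,-48,-2],"twist":[0,0,0]},{"gripper":85,"travel":[34,-48,-2],"twist":[0,0,0]},{"gripper":85,"travel":[34,-48,-2],"twist":[0,0,0]}]' 60; python3 -m crank '[{"gripper":85,"travel":[0,0,0],"twist":[0,0,-0.18]},{"gripper":85,"travel":[0,0,0],"twist":[0,0,-0.18]},{"gripper":85,"travel":[0,0,0],"twist":[0,0,-0.18]},{"gripper":85,"travel":[0,0,0],"twist":[0,0,-0.18]},{"gripper":85,"travel":[0,0,0],"twist":[0,0,-0.18]},{"gripper":85,"travel":[0,0,0],"twist":[0,0,-0.18]},{"gripper":85,"travel":[0,0,0],"twist":[0,0,-0.18]},{"gripper":85,"travel":[0,0,0],"twist":[0,0,-0.04]},{"gripper":85,"travel":[0,0,0],"twist":[0,0,0]},{"gripper":85,"travel":[0,0,0],"twist":[0,0,0]}]'
cat >> h.py <<'E'
from scipy.spatial.transform import Rotation as Ro
def pose():
    o=bot.get_obs();return np.array(o["ee_pos"]),Ro.from_euler("xyz",o["tcp_rot"],degrees=True),o
def delta(P,Rt):
    p,r,o=pose();print("t",o["time"],"q",np.round(o["q"],1),"travel mm",np.round(r.inv().apply(P-p)*1000,1),"twist",np.round((r.inv()*Rt).as_rotvec(),3))
E
python3 - <<'E'
from h import *
delta(np.array([.442,.2395,.106]),Ro.from_euler("xyz",[180,0,87.5],degrees=True))
E
```

```text
time: 1.6
ee_pos: [0.3952, 0.106, 0.2553]
tcp_rot: [-179.3, -0.0, 14.5]
wrist_force: [0.1, -1.9, 0.3]
opening: 0.0848
grasp_force: 0.0
time: 2.85
ee_pos: [0.395, 0.1034, 0.2552]
tcp_rot: [-179.8, -0.6, 88.7]
wrist_force: [0.1, -0.2, 0.4]
opening: 0.0852
grasp_force: 0.0
t 2.85 q [ 14.2 -13.6  -4.6  98.9   0.7 105.5] travel mm [135.5  44.3 150.6] twist [-0.004 -0.011  0.021]
```

```bash
python3 -m crank '[{"gripper":85,"travel":[45,15,0],"twist":[0,-0.005,0.01]},{"gripper":85,"travel":[45,15,0],"twist":[0,-0.005,0.01]},{"gripper":85,"travel":[45,14,0],"twist":[0,0,0]},{"gripper":85,"travel":[0,0,40],"twist":[0,0,0]},{"gripper":85,"travel":[0,0,40],"twist":[0,0,0]},{"gripper":85,"travel":[0,0,0],"twist":[0,0,0]},{"gripper":85,"travel":[0,0,0],"twist":[0,0,0]}]'
python3 - <<'E'
from h import *
delta(np.array([.442,.2395,.106]),Ro.from_euler("xyz",[180,0,87.5],degrees=True))
im={n:bot.camera(n)[:,:,::-1] for n in("top","side")}
f=lambda a,x,y:cv2.resize(a[y:y+100,x:x+100],(400,400),interpolation=cv2.INTER_CUBIC)
cv2.imwrite("pics/pick.png",np.clip(np.hstack([f(im["top"],175,190),f(im["side"],300,205)])*1.5,0,255).astype('uint8'))
E
```

```text
time: 3.72
ee_pos: [0.4435, 0.2372, 0.1776]
tcp_rot: [-179.9, -0.1, 87.6]
wrist_force: [-0.4, -0.2, 0.2]
opening: 0.0848
grasp_force: 0.0
t 3.725 q [ 28.   -2.2  -3.2  89.1   0.2 120.5] travel mm [ 2.1 -1.4 71.7] twist [-0.002 -0.002  0.001]
```

View pics/pick.png

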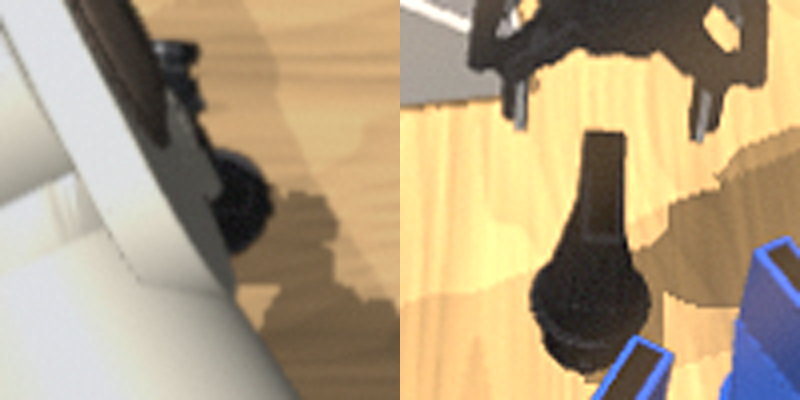

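The side view shows the fingers straddling the bill, their midpoint at about (352,235) and the bill at about (351,240), with the blue parts clear. I'll descend and grip.

```bash
python3 -m crank '[{"gripper":85,"travel":[2,-1,18],"twist":[0,0,0]},{"gripper":85,"travel":[0,0,18],"twist":[0,0,0]},{"gripper":85,"travel":[0,0,18],"twist":[0,0,0]},{"gripper":85,"travel":[0,0,16],"twist":[0,0,0]},{"gripper":85,"travel":[0,0,0],"twist":[0,0,0]},{"gripper":50,"travel":[0,0,0],"twist":[0,0,0]},{"gripper":36,"travel":[0,0,0],"twist":[0,0,0]},{"gripper":10,"travel":[0,0,0],"twist":[0,0,0]},{"gripper":10,"travel":[0,0,0],"twist":[0,0,0]},{"gripper":10,"travel":[0,0,0],"twist":[0,0,0]},{"gripper":10,"travel":[0,0,0],"twist":[0,0,0]}]' 70;  python3 -m crank '[{"gripper":10,"travel":[0,0,0],"twist":[0,0,0]},{"gripper":10,"travel":[0,0,0],"twist":[0,0,0]}]'
```

```text
time: 5.2
ee_pos: [0.4423, 0.2394, 0.1065]
tcp_rot: [-179.9, -0.1, 87.6]
wrist_force: [0.9, -0.4, 5.4]
opening: 0.0233
grasp_force: 69.1
time: 5.45
ee_pos: [0.4423, 0.2394, 0.1065]
tcp_rot: [-179.9, -0.1, 87.6]
wrist_force: [1.6, 0.6, 5.2]
opening: 0.023
grasp_force: 69.1
```

```bash
cat >> h.py <<'E'
O=np.array([.5413,-.061,.135]);YAW=10.7;PR=frame(YAW)
def goal(d,th,off=(0,0),L=.1065):
    th=np.radians(th);px,py,pz=PR.T
    R=np.c_[np.cos(th)*py-np.sin(th)*px,np.cos(th)*px+np.sin(th)*py,-pz]
    return O+pz*(L-d)+px*off[0]+py*off[1],Ro.from_matrix(R)
E
python3 -m crank '[{"gripper":10,"travel":[0,0,-15],"twist":[0,0,0]},{"gripper":10,"travel":[0,0,-35],"twist":[0,0,0]},{"gripper":10,"travel":[0,0,-45],"twist":[0,0,0]},{"gripper":10,"travel":[0,0,-45],"twist":[0,0,0]},{"gripper":10,"travel":[0,0,-40],"twist":[0,0,0]},{"gripper":10,"travel":[0,0,0],"twist":[0,0,0]},{"gripper":10,"travel":[0,0,0],"twist":[0,0,0]}]'
python3 - <<'E'
from h import *
print(goal(-.06,26)[0])
delta(*goal(-.06,26))
E
```

```text
time: 6.32
ee_pos: [0.4424, 0.2389, 0.2853]
tcp_rot: [-179.8, -0.0, 87.6]
wrist_force: [-0.7, 0.0, -3.0]
opening: 0.0232
grasp_force: 69.0
[ 0.44746001 -0.07873125  0.27138882]
t 6.325 q [ 28.3   0.3  11.3 101.2   0.2 120.7] travel mm [-317.1   18.4   13.6] twist [-0.623 -0.072 -0.661]
```

```bash
python3 -m crank '[{"gripper":10,"travel":[-25,2,0],"twist":[0,0,0]},{"gripper":10,"travel":[-50,3,0],"twist":[0,0,0]},{"gripper":10,"travel":[-50,3,0],"twist":[0,0,0]},{"gripper":10,"travel":[-50,3,0],"twist":[0,0,0]},{"gripper":10,"travel":[-50,3,0],"twist":[0,0,0]},{"gripper":10,"travel":[-50,2,0],"twist":[0,0,0]},{"gripper":10,"travel":[-42,2,0],"twist":[0,0,0]},{"gripper":10,"travel":[0,0,0],"twist":[0,0,0]}]'
python3 -m crank '[{"gripper":10,"travel":[0,0,0],"twist":[-0.078,-0.009,-0.082]},{"gripper":10,"travel":[0,0,0],"twist":[-0.078,-0.009,-0.082]},{"gripper":10,"travel":[0,0,0],"twist":[-0.078,-0.009,-0.083]},{"gripper":10,"travel":[0,0,0],"twist":[-0.078,-0.009,-0.083]},{"gripper":10,"travel":[0,0,0],"twist":[-0.078,-0.009,-0.083]},{"gripper":10,"travel":[0,0,0],"twist":[-0.078,-0.009,-0.083]},{"gripper":10,"travel":[0,0,0],"twist":[-0.078,-0.009,-0.083]},{"gripper":10,"travel":[0,0,0],"twist":[-0.078,-0.009,-0.083]},{"gripper":10,"travel":[0,0,0],"twist":[0,0,0]},{"gripper":10,"travel":[0,0,0],"twist":[0,0,0]}]'
python3 - <<'E'
from h import *
delta(*goal(-.03,26))
E
```

```text
time: 7.32
ee_pos: [0.4465, -0.0807, 0.2839]
tcp_rot: [-179.6, -0.1, 87.4]
wrist_force: [-0.4, 0.2, -1.7]
opening: 0.0232
grasp_force: 68.9
time: 8.57
ee_pos: [0.4471, -0.0782, 0.2851]
tcp_rot: [147.8, 14.5, 122.4]
wrist_force: [0.2, 0.7, -1.2]
opening: 0.023
grasp_force: 69.6
t 8.575 q [-20.8 -38.9 -25.5  72.6  17.5  37.4] travel mm [ 2.8 -7.1 41.3] twist [ 0.001 -0.    -0.001]
```

```bash
python3 -m crank '[{"gripper":10,"travel":[2,-4,15],"twist":[0,0,0]},{"gripper":10,"travel":[1,-3,20],"twist":[0,0,0]},{"gripper":10,"travel":[0,0,18],"twist":[0,0,0]},{"gripper":10,"travel":[0,0,0],"twist":[0,0,0]},{"gripper":10,"travel":[0,0,0],"twist":[0,0,0]}]'
python3 - <<'E'
from h import *
delta(*goal(-.0,26))
px,py,pz=PR.T
th=np.radians(26);p,r,o=pose();org=p+r.as_matrix()[:,2]*.1065
ims=[]
for n,x,y in(("top",325,160),("side",265,125)):
    im=bot.camera(n)[:,:,::-1];z=np.clip(cv2.resize(im[y:y+66,x:x+66],(400,400),interpolation=cv2.INTER_CUBIC)*1.7,0,255).astype('uint8')
    a=np.radians(np.arange(0,360,15));R=r.as_matrix()
    for C,X,Y,rad,col in((O,py,-px,.036,(0,0,255)),(org-.046*R[:,2],R[:,0],R[:,1],.036,(0,255,0)),(org,R[:,0],R[:,1],.022,(0,255,255))):
        for k,q in enumerate((proj(n,C+rad*(np.cos(a)[:,None]*X+np.sin(a)[:,None]*Y))-[x,y]+.5)*400/66): cv2.circle(z,tuple(int(v) for v in q),4 if k==0 else 2,col,-1)
    ims.append(z)
cv2.imwrite("pics/app.png",np.hstack(ims))
E
```

```text
time: 9.2
ee_pos: [0.4712, -0.0741, 0.2379]
tcp_rot: [147.7, 14.6, 122.5]
wrist_force: [0.7, 0.4, -0.4]
opening: 0.0229
grasp_force: 69.4
t 9.2 q [-18.7 -37.9 -30.5  65.9  16.4  39.2] travel mm [ 0.2 -0.6 18.7] twist [0.002 0.    0.001]
```

View pics/app.png

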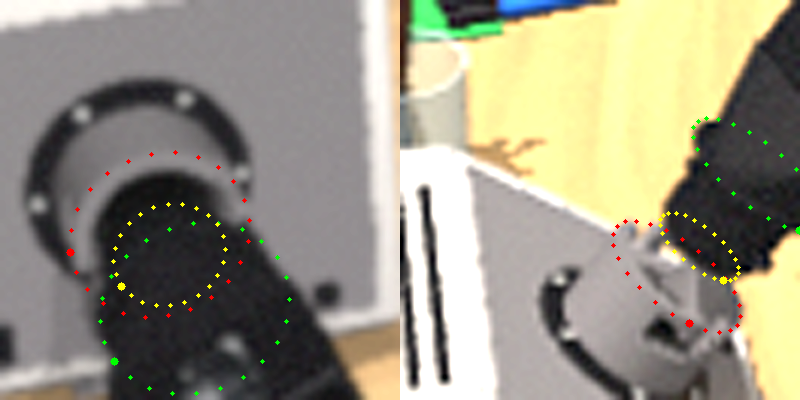

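The nozzle is coaxial with the collar, and its outline matches the drawn rings in both views. I'll insert it gently and watch the forces.

```bash
cat >> h.py <<'E'
def st(d,th):
    p,r,o=pose();px,py,pz=PR.T;f=np.array(o["wrist_force"]);m=np.array(o["torque"])
    x=r.as_matrix()[:,0];org=p+r.as_matrix()[:,2]*.1065-O
    print("depth %.1f off_xy %.1f %.1f th %.1f"%(-org@pz*1e3,org@px*1e3,org@py*1e3,np.degrees(np.arctan2(-x@px,x@py))),"F port",np.round(PR.T@f,1),"M port",np.round(PR.T@m,2),"F tool",np.round(r.inv().apply(f),1),"open",round(o["opening"]*1e3,1))
    delta(*goal(d,th))
E
python3 -m crank '[{"gripper":10,"travel":[0,0,10],"twist":[0,0,0]},{"gripper":10,"travel":[0,-0.5,9],"twist":[0,0,0]},{"gripper":10,"travel":[0,0,5],"twist":[0,0,0]},{"gripper":10,"travel":[0,0,4],"twist":[0,0,0]},{"gripper":10,"travel":[0,0,0],"twist":[0,0,0]}]'
python3 -c "
from h import *
st(.014,26)"
```

```text
time: 9.93
ee_pos: [0.4867, -0.0718, 0.2143]
tcp_rot: [147.7, 14.6, 122.5]
wrist_force: [-0.1, -1.4, -2.8]
opening: 0.0233
grasp_force: 69.5
depth 9.6 off_xy 0.1 -0.4 th 26.0 F port [-1.9 -1.3 -2.1] M port [-0.6   0.92 -0.04] F tool [-0.4 -2.3  2.1] open 23.3
t 9.925 q [-17.4 -36.5 -32.5  62.2  15.7  40.3] travel mm [0.4 0.3 4.4] twist [0.002 0.001 0.001]
```

```bash
python3 -m crank '[{"gripper":10,"travel":[0,0,2],"twist":[0,0,0]},{"gripper":10,"travel":[0,0,2.4],"twist":[0,0,0]},{"gripper":10,"travel":[0,0,0],"twist":[0,0,0]},{"gripper":10,"travel":[0,0,0],"twist":[0,0,0]}]'
python3 -c "
from h import *
st(.020,26)"; python3 -m crank '[{"gripper":10,"travel":[0,0,2],"twist":[0,0,0]},{"gripper":10,"travel":[0,0,2],"twist":[0,0,0]},{"gripper":10,"travel":[0,0,1],"twist":[0,0,0]},{"gripper":10,"travel":[0,0,0],"twist":[0,0,0]},{"gripper":10,"travel":[0,0,0],"twist":[0,0,0]}]'
python3 -c "
from h import *
st(.020,26)"
```

```text
time: 10.42
ee_pos: [0.4892, -0.0713, 0.211]
tcp_rot: [147.7, 14.6, 122.5]
wrist_force: [1.7, -2.7, -1.7]
opening: 0.0232
grasp_force: 69.6
depth 13.8 off_xy 0.4 -0.4 th 26.1 F port [-0. -3. -2.] M port [-0.87  0.76  0.01] F tool [-2.7 -1.3  2. ] open 23.2
t 10.425 q [-17.2 -36.2 -32.7  61.6  15.6  40.5] travel mm [0.4 0.  6.2] twist [0.002 0.001 0.001]
time: 11.05
ee_pos: [0.492, -0.071, 0.2081]
tcp_rot: [147.7, 14.7, 122.5]
wrist_force: [-7.9, -5.2, 5.7]
opening: 0.023
grasp_force: 71.4
depth 17.8 off_xy 1.0 -0.8 th 26.1 F port [-3.9 -3.7  9.7] M port [-0.77  1.8   0.04] F tool [-1.6 -5.1 -9.7] open 23.0
t 11.05 q [-17.  -36.  -33.   61.   15.5  40.7] travel mm [ 0.9 -0.3  2.2] twist [0.002 0.002 0.001]
```

```bash
for k in 1; do python3 -m crank '[{"gripper":10,"travel":[0,-1,0],"twist":[0,0,-0.035]},{"gripper":10,"travel":[0,0,0],"twist":[0,0,0]}]' | grep -E "force: \[" ; python3 -c "
from h import *
st(.020,26)";python3 -m crank '[{"gripper":10,"travel":[0,0,0],"twist":[0,0,-0.035]},{"gripper":10,"travel":[0,0,0],"twist":[0,0,0]}]' >/dev/null; python3 -c "
from h import *
st(.020,26)"; python3 -m crank '[{"gripper":10,"travel":[0,0,0],"twist":[0,0,-0.035]},{"gripper":10,"travel":[0,0,0],"twist":[0,0,0]}]' >/dev/null; python3 -c "
from h import *
st(.020,26)"; done
```

```text
wrist_force: [1.2, -2.1, -0.4]
depth 18.7 off_xy -0.3 -0.6 th 28.1 F port [ 0.4 -2.3 -0.8] M port [-0.55  0.54 -0.  ] F tool [-2.2 -0.7  0.8] open 22.9
t 11.3 q [-17.1 -36.  -33.1  61.   15.6  38.6] travel mm [0.3 0.8 1.3] twist [0.003 0.001 0.036]
depth 18.9 off_xy -0.6 -0.6 th 30.1 F port [ 0.7 -1.9 -1.3] M port [-0.53  0.47 -0.02] F tool [-2.  -0.4  1.3] open 23.3
t 11.55 q [-17.1 -36.  -33.1  61.   15.6  36.6] travel mm [0.2 1.  1.1] twist [0.002 0.001 0.072]
depth 18.9 off_xy -0.7 -0.7 th 32.1 F port [-0.1 -1.8 -2. ] M port [-0.57  0.56 -0.19] F tool [-1.5 -1.   2. ] open 23.6
t 11.8 q [-17.1 -36.  -33.1  61.   15.6  34.5] travel mm [0.1 1.2 1.1] twist [0.002 0.001 0.106]
```

The axial force vanished, and at 32° the side wall is felt, so the lugs are in the entry. I'll back off to about 29° and push in.

```bash
python3 -m crank '[{"gripper":10,"travel":[0,0,0],"twist":[0,0,0.055]},{"gripper":10,"travel":[0,0,3],"twist":[0,0,0]},{"gripper":10,"travel":[0,0,3],"twist":[0,0,0]},{"gripper":10,"travel":[0,0,0],"twist":[0,0,0]}]'|grep force; python3 -c "
from h import *
st(.0385,29)"; python3 -m crank '[{"gripper":10,"travel":[0,0,3],"twist":[0,0,0]},{"gripper":10,"travel":[0,0,3],"twist":[0,0,0]},{"gripper":10,"travel":[0,0,2],"twist":[0,0,0]},{"gripper":10,"travel":[0,0,0],"twist":[0,0,0]}]'|grep force; python3 -c "
from h import *
st(.0385,29)"
```

```text
wrist_force: [0.2, -1.7, 0.8]
grasp_force: 69.9
depth 24.9 off_xy -0.5 -0.7 th 29.0 F port [ 0.3 -1.7  0.7] M port [-0.5   0.7  -0.01] F tool [-1.7 -0.5 -0.7] open 23.1
t 12.3 q [-16.9 -35.6 -33.5  60.2  15.5  37.9] travel mm [ 0.3  1.  13.6] twist [ 0.002  0.001 -0.001]
wrist_force: [-2.3, -2.1, 2.7]
grasp_force: 70.4
depth 32.8 off_xy -0.4 -0.7 th 28.9 F port [-0.7 -1.7  3.7] M port [-0.54  0.8   0.02] F tool [-1.2 -1.4 -3.7] open 23.1
t 12.8 q [-16.5 -35.1 -33.9  59.1  15.3  38.3] travel mm [0.3 0.9 5.7] twist [ 0.002  0.001 -0.001]
```

```bash
python3 -m crank '[{"gripper":10,"travel":[0,0,3],"twist":[0,0,0]},{"gripper":10,"travel":[0,0,2],"twist":[0,0,0]},{"gripper":10,"travel":[0,0,0],"twist":[0,0,0]},{"gripper":10,"travel":[0,0,0],"twist":[0,0,0]}]'|grep force; python3 -c "
from h import *
st(.0385,29)"; python3 -m crank '[{"gripper":10,"travel":[0,0,1],"twist":[0,0,0]},{"gripper":10,"travel":[0,0,1],"twist":[0,0,0]},{"gripper":10,"travel":[0,0,0],"twist":[0,0,0]},{"gripper":10,"travel":[0,0,0],"twist":[0,0,0]}]'|grep force; python3 -c "
from h import *
st(.0385,29)"
```

```text
wrist_force: [-3.2, -2.0, 3.1]
grasp_force: 70.5
depth 37.7 off_xy -0.3 -0.8 th 28.9 F port [-1.1 -1.4  4.6] M port [-0.49  0.83 -0.05] F tool [-0.7 -1.7 -4.6] open 23.3
t 13.3 q [-16.3 -34.8 -34.2  58.5  15.2  38.5] travel mm [0.4 0.9 0.8] twist [ 0.002  0.001 -0.001]
wrist_force: [-14.5, -3.9, 13.0]
grasp_force: 72.3
depth 38.6 off_xy 0.2 -1.1 th 28.9 F port [-4.8 -1.2 19.2] M port [-0.33  2.08  0.09] F tool [  1.3  -4.7 -19.3] open 23.0
t 13.8 q [-16.2 -34.7 -34.3  58.3  15.1  38.5] travel mm [ 0.8  0.6 -0.1] twist [ 0.002  0.002 -0.001]
```

On the floor (depth 38.6, 19 N). I'll ease back about 1.5 mm and turn clockwise.

```bash
python3 -m crank '[{"gripper":10,"travel":[0,0,-1.5],"twist":[0,0,0]},{"gripper":10,"travel":[0,0,0],"twist":[0,0,0.06]},{"gripper":10,"travel":[0,0,0],"twist":[0,0,0.06]},{"gripper":10,"travel":[0,0,0],"twist":[0,0,0.06]},{"gripper":10,"travel":[0,0,0],"twist":[0,0,0]}]'|grep force; python3 -c "
from h import *
st(.0375,-11)"; python3 -m crank '[{"gripper":10,"travel":[0,0,0],"twist":[0,0,0.06]},{"gripper":10,"travel":[0,0,0],"twist":[0,0,0.06]},{"gripper":10,"travel":[0,0,0],"twist":[0,0,0.06]},{"gripper":10,"travel":[0,0,0],"twist":[0,0,0]}]'|grep force; python3 -c "
from h import *
st(.0375,-11)"
```

```text
wrist_force: [-4.1, -1.3, 4.8]
grasp_force: 70.6
depth 38.1 off_xy -0.3 -0.7 th 18.6 F port [-0.7 -0.5  6.4] M port [-0.36  1.   -0.07] F tool [-0.3 -0.8 -6.4] open 23.3
t 14.425 q [-16.3 -34.8 -34.3  58.4  15.2  48.8] travel mm [ 0.5  0.8 -0.6] twist [ 0.003 -0.     0.516]
wrist_force: [-3.9, -3.5, 4.0]
grasp_force: 70.6
depth 38.2 off_xy -0.5 -0.8 th 8.2 F port [-1.4 -2.7  5.8] M port [-0.49  1.1  -0.02] F tool [-2.4 -1.7 -5.8] open 23.2
t 14.925 q [-16.3 -34.8 -34.3  58.4  15.1  59.2] travel mm [ 0.7  0.9 -0.7] twist [ 0.002 -0.     0.336]
```

```bash
python3 -m crank '[{"gripper":10,"travel":[0,0,0],"twist":[0,0,0.06]},{"gripper":10,"travel":[0,0,0],"twist":[0,0,0.06]},{"gripper":10,"travel":[0,0,0],"twist":[0,0,0.06]},{"gripper":10,"travel":[0,0,0],"twist":[0,0,0.06]},{"gripper":10,"travel":[0,0,0],"twist":[0,0,0.06]},{"gripper":10,"travel":[0,0,0],"twist":[0,0,0]}]'|grep force; python3 -c "
from h import *
st(.0375,-11)"; python3 -m crank '[{"gripper":10,"travel":[0,0,0],"twist":[0,0,0.04]},{"gripper":10,"travel":[0,0,0],"twist":[0,0,0.04]},{"gripper":10,"travel":[0,0,0],"twist":[0,0,0]}]'|grep force; python3 -c "
from h import *
st(.0375,-11)"
```

```text
wrist_force: [-4.9, -2.0, 4.4]
grasp_force: 70.6
depth 38.2 off_xy -0.6 -0.6 th -8.9 F port [-1.8 -1.1  6.6] M port [-0.34  1.18 -0.04] F tool [-1.3 -1.6 -6.6] open 23.6
t 15.675 q [-16.3 -34.8 -34.3  58.4  15.2  76.3] travel mm [ 0.8  0.7 -0.7] twist [ 0.002 -0.001  0.036]
wrist_force: [-4.8, -2.1, 4.5]
grasp_force: 70.6
depth 38.2 off_xy -0.6 -0.6 th -13.5 F port [-1.6 -1.2  6.6] M port [-0.35  1.15  0.12] F tool [-1.5 -1.3 -6.7] open 23.4
t 16.05 q [-16.3 -34.8 -34.3  58.4  15.2  80.9] travel mm [ 0.8  0.6 -0.7] twist [ 0.002 -0.001 -0.044]
```

```bash
for i in 1; do python3 -m crank '[{"gripper":10,"travel":[0,0,0],"twist":[0,0,0.03]},{"gripper":10,"travel":[0,0,0],"twist":[0,0,0]}]'|grep -c x; python3 -c "
from h import *
st(.0375,-14)";  python3 -m crank '[{"gripper":10,"travel":[0,0,0],"twist":[0,0,0.02]},{"gripper":10,"travel":[0,0,0],"twist":[0,0,0]}]'|grep -c x; python3 -c "
from h import *
st(.0375,-14)"; done
```

```text
0
depth 38.1 off_xy -0.3 -0.6 th -15.2 F port [-1.8 -1.7  6.6] M port [-0.27  1.05  0.7 ] F tool [-2.1 -1.3 -6.6] open 23.3
t 16.3 q [-16.3 -34.8 -34.3  58.4  15.2  82.6] travel mm [ 0.8  0.4 -0.6] twist [ 0.002 -0.001 -0.02 ]
0
depth 38.1 off_xy -0.3 -0.7 th -16.2 F port [-2.6 -1.8  7.9] M port [-0.32  1.15  1.47] F tool [-2.4 -2.  -7.9] open 23.1
t 16.55 q [-16.3 -34.8 -34.3  58.4  15.1  83.6] travel mm [ 0.8  0.4 -0.6] twist [ 0.002 -0.001 -0.039]
```

The stop is felt at 1.5 N m, with no slip. I'll ease back about 4° to unload it and let the nozzle come up into the notches.

```bash
python3 -m crank '[{"gripper":10,"travel":[0,0,0],"twist":[0,0,-0.06]},{"gripper":10,"travel":[0,0,-2],"twist":[0,0,0]},{"gripper":10,"travel":[0,0,-2],"twist":[0,0,0]},{"gripper":10,"travel":[0,0,-2],"twist":[0,0,0]},{"gripper":10,"travel":[0,0,0],"twist":[0,0,0]}]'|grep -c x; python3 -c "
from h import *
st(.0295,-12)";  python3 -m crank '[{"gripper":10,"travel":[0,0,-1.5],"twist":[0,0,0]},{"gripper":10,"travel":[0,0,-1],"twist":[0,0,0]},{"gripper":10,"travel":[0,0,0],"twist":[0,0,0]}]'|grep -c x; python3 -c "
from h import *
st(.0295,-12)"
```

```text
0
depth 32.1 off_xy -0.3 -0.7 th -12.9 F port [ 0.3 -0.6  4.8] M port [ 0.04  0.53 -0.02] F tool [-0.5  0.4 -4.8] open 23.1
t 17.175 q [-16.5 -35.2 -33.9  59.2  15.3  80.1] travel mm [ 0.8  0.5 -2.6] twist [ 0.002 -0.001 -0.016]
0
depth 29.7 off_xy -0.4 -0.7 th -12.9 F port [0.7 0.2 3.3] M port [0.07 0.39 0.01] F tool [ 0.4  0.6 -3.3] open 23.0
t 17.55 q [-16.6 -35.3 -33.8  59.6  15.4  80. ] travel mm [ 0.9  0.5 -0.2] twist [ 0.002 -0.001 -0.016]
```

```bash
python3 -m crank '[{"gripper":10,"travel":[0,0,-1],"twist":[0,0,0]},{"gripper":10,"travel":[0,0,-0.5],"twist":[0,0,0]},{"gripper":10,"travel":[0,0,0],"twist":[0,0,0]}]'|grep -c x; python3 -c "
from h import *
st(.0295,-12)"
```

```text
0
depth 29.3 off_xy -0.8 -0.5 th -12.9 F port [  4.7  -1.1 -10.7] M port [-0.26 -0.91  0.01] F tool [ 0.   4.8 10.7] open 23.6
t 17.925 q [-16.7 -35.4 -33.8  59.7  15.4  79.9] travel mm [0.9 0.9 0.2] twist [ 0.002 -0.001 -0.016]
```

It resists the pull at the locked depth. I'll ease back, release and withdraw.

```bash
python3 -m crank '[{"gripper":10,"travel":[0,0,1],"twist":[0,0,0]},{"gripper":24,"travel":[0,0,0],"twist":[0,0,0]},{"gripper":40,"travel":[0,0,0],"twist":[0,0,0]},{"gripper":60,"travel":[0,0,0],"twist":[0,0,0]},{"gripper":60,"travel":[0,0,0],"twist":[0,0,0]},{"gripper":60,"travel":[0,0,-15],"twist":[0,0,0]},{"gripper":60,"travel":[0,0,-30],"twist":[0,0,0]},{"gripper":60,"travel":[0,0,-40],"twist":[0,0,0]},{"gripper":60,"travel":[0,0,-40],"twist":[0,0,0]},{"gripper":60,"travel":[0,0,0],"twist":[0,0,0]},{"gripper":60,"travel":[0,0,0],"twist":[0,0,0]}]' 20
python3 - <<'E'
from h import *
px,py,pz=PR.T;th=np.radians(-12)
nx=np.cos(th)*px+np.sin(th)*py;ny=np.cos(th)*py-np.sin(th)*px
ims=[]
for n,x,y in(("top",290,130),("side",235,95)):
    im=bot.camera(n)[:,:,::-1];z=np.clip(cv2.resize(im[y:y+130,x:x+130],(400,400),interpolation=cv2.INTER_CUBIC)*1.6,0,255).astype('uint8')
    for d,c in((.0295,(0,255,0)),(.024,(0,0,255))):
        C=O+pz*(.15-d);P=[C+a*.012*nx+b*.04*ny for a,b in((1,1),(1,-1),(-1,-1),(-1,1))]
        for q in (proj(n,P)-[x,y]+.5)*400/130: cv2.circle(z,tuple(int(v) for v in q),3,c,-1)
    ims.append(z)
cv2.imwrite("pics/end.png",np.hstack(ims))
E
```

```text
time: 19.3
ee_pos: [0.4265, -0.0836, 0.3002]
tcp_rot: [145.5, -7.4, 90.1]
wrist_force: [0.0, 0.5, -0.2]
opening: 0.0604
grasp_force: 0.0
```

View pics/end.png

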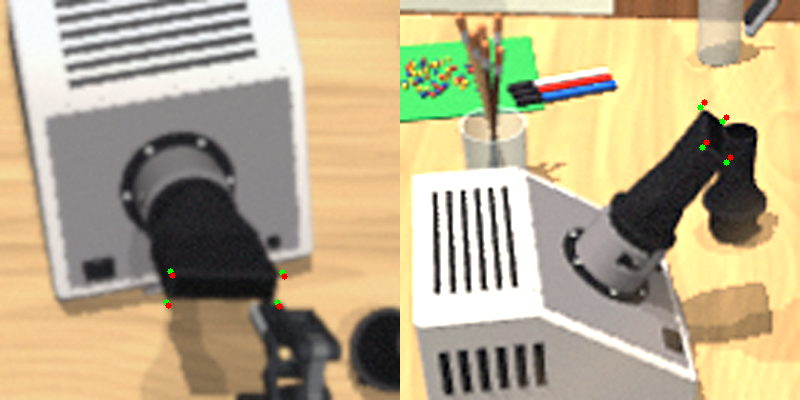

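The picture shows the slot nozzle seated in the collar, with the bill end at about (360,225) in the top view. The gripper is clear, and the round nozzle and brush pot stand undisturbed. I'm handing the job in.

```bash
python3 -c "
from workcell import bot
print(bot.job_done())"
```

```text
the job is handed in; nothing more can be done
None
```

The slot nozzle is in the extractor's port: pushed to the slot floor, turned clockwise to the stop, sprung back, and locked (it held against an 11 N pull). I then let go, with the gripper clear and none of the other objects touched, and handed the job in at about 19 s; no verdict came back.

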